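Spin down the wing nut of a bottle crate

TASK

In the wine crate the hold-down bar over the bottle has two brass wing nuts: the far one is tight, the one beside the crate's tall side board is still loose. Spin the loose nut clockwise (seen from above) with fingertip strokes against its wings until it is fully home on its washer; never pinch it, and stop when it comes up against the washer instead of forcing it. Leave the jar, the cup and the corkscrew alone, and finish clear of everything.

Things in the scene. Friction and masses are not known exactly. Their poses are not given: they have to be found in the camera images.
- crate: Open pale-wood crate, 264 x 360 mm, fixed to the bench. Origin on the bench under the axis of the dark bottle (75 mm thick, top 105 mm above the bench) that lies along its y axis, neck to -y; z is up. The tall side board is on its -x side; the other walls are 70 mm high or lower. At x = +75, y = +50 mm stands the other stud with the tight, fixed wing nut.
- board_top (a point): Middle of the top edge of the tall side board, inner face, 165 mm above the bench. The board is 12 mm thick and runs along the crate's whole y length on its -x side (towards the robot).
- stud_seat (a point): Fixed point on the axis of the loose nut's upright stud (10 mm thick, ends 34 mm above this point), at the top of its washer, 128 mm above the bench: the nut's underside sits here when home. The tall board is 52 mm away in the crate's -x direction, so a fingertip cannot go all the way round. A bar 46 mm wide, its top 3 mm below this point, runs under the nut along the crate's x.
- wing_nut (a joint): Turn of the loose brass wing nut, rad: 0 = fully home (firm stop), positive = unscrewed counter-clockwise seen from above. Starts 3.4 to 6 rad from home. 0.03 N m turns it (1 N at 30 mm); it stays where left and sinks 6 mm per turn. At 0 its wings point along the crate's +x and -x. Hub 28 mm wide, 22 mm high.
- wing_tip (a point): Point on the loose nut near the outer end of the wing that points along the crate's +x at joint value 0; 38 mm from the stud's axis, 21 mm above the nut's underside; turns with the nut. Its two wings (half a turn apart) are flat upright plates 6 mm thick, reaching 42 mm from the axis, from 9 mm to 35 mm above the nut's underside.
- cork_jar: Loose glass jar with wooden lid, 72 mm wide, 95 mm high; origin at the centre of its underside. To be left alone.
- tasting_cup: Loose white ceramic cup, 76 mm wide, 70 mm high; origin at the centre of its underside. To be left alone.
- corkscrew: Loose T-handled corkscrew lying flat, wooden handle 85 mm long and 22 mm thick, 86 mm from the handle's back to the tip; origin on the bench near its middle. To be left alone.

How it is judged:
By the outcome, as a careful person would: the job done as asked, in the order asked, and still so for the second after the job is handed in, with the robot touching nothing.
It also fails if it takes over 54 s, if anything falls off the work surface, if the arm or the gripper's body presses on something with over 40 N, if the wrist force passes 120 N, or if a joint passes its speed limit or range.

ROBOT

A 6-joint arm with a two-finger parallel gripper is mounted at the origin on the work surface. World frame = base frame: x ahead of the robot, y to its left, z up, the work surface at z = 0. Lengths are in m, angles in degrees, forces in N, time in s.
With the tool pointing down it reaches from about 0.375 to 0.9 m from the base axis. Payload 3.1 kg.
Tool frame: the origin (TCP) lies on the centre line of the jaws, within the pads' length; the fingertips stand 25 mm ahead of it and the grasp point (between the pads) lies 6 mm ahead of it; z points along the fingers, y is the line along which they close (so a half turn about z gives the same grasp; the last joint's range is limited). The gripper opens to 87 mm and grips with 3 to 60 N. Pads are 19 mm wide; open, the fingers measure 117 mm over their backs; the gripper's body (75 mm by 190 mm) begins 51 mm behind the grasp point.
Start: joints at [-81.732, 30.224, 82.088, -0, 67.689, -10.227], TCP at [0.198, -0.593, 0.248] pointing down, gripper open.
Joint ranges: [-176.69, 176.69], [-43.24, 126.21], [12.49, 139.97], [-82, 262], [0, 151.66], [-163.58, 163.58]. Speed limits (degrees/s): [159.86, 159.86, 180, 180, 180, 180].

INTERFACE

Orientations are given as a 3x3 rotation matrix whose columns are the frame's x, y, z axes.
In Python, from rig import read_state, capture, camera_params, hand_in gives the robot as it stands.
- The arm moves only by the tool apply_moves, never from a script. Its argument "rows" is a list of rows, each an object of numbers: "x", "y", "z": the shift along the tool's x, y, z in mm; "rx", "ry", "rz": the turn, a rotation vector about the tool's x, y, z in units of 6 degrees (1.0 is 6 degrees); "claw": the closure in counts, from 0 (fully open) to 255 (shut). A call has 1 to 10 rows; each row is the pose to reach, as a shift and turn from the pose commanded when the call began, along the tool's axes at that moment; what a row does not reach only later rows make up. A row lasts 1/8 s, in which the tool goes at most 62.5 mm and 10.7 degrees, less where a joint would pass 70% of its speed; a pose out of reach is approached as far as the arm can. A call with a gripper value outside its range is refused whole. The fingers move at their own pace and stop on an object; the grip force is fixed at half the most. Time passes only in rows, so rows that repeat a pose let the fingers close. It gives the time, the measured TCP pose, the force, the opening and the grip force at its end, in the units of the state.
- read_state(): the state, without advancing time (a new reading comes with each control period).
- capture(name): name is "side" or "top" or "wrist"; returns (picture, depth): 384x512x3 uint8, red, green, blue; 384x512 float32, m along the optical axis (not along the pixel's ray), 0 where there is no reading.
- camera_params(name): a dict with "fx", "fy", "cx", "cy" (pixels), "xyz" and "orientation" of the camera in the world. Camera axes: x right, y up, looking along -z (the intrinsics and any distortion apply to the point x, -y, -z); pixel columns grow to the right and rows downward; lengths in m; the calibration is good to about 2 mm. A picture is of the moment at which its call begins: read the wrist's pose just before it. camera_params takes no time and is no camera call; for the wrist camera it gives the pose at the moment of the call.
- hand_in(): hands the job in; it is judged then, once.
The state is a dict: "time_s": time; "joint_positions": joint angles; "qvel": joint speeds; "tau": joint torques, N m; "position": TCP position; "tcp_rot": TCP orientation; "force": force on the tool from outside, world axes, zero at the start; "moment": the same for the moment, N m; "opening": opening from 0.0 (shut) to 1.0 (fully open); "grasp_force": force on a finger pad.
Only numpy, scipy, OpenCV 4.12 (cv2) and the standard library are available. Lean on these libraries where they do the work, as an engineer would, in place of code of your own. Each camera call takes 0.05 s, during which the arm holds its last target. There are 200 camera calls.

## Working session

There is one attempt and no reset: what is moved stays moved. The work goes in short steps, Python scripts to look and compute and a tool call to move; the robot and the scene stay as the last step left them, time stands still between calls to the robot, and variables do not carry over. Pictures are saved under pics/ and viewed, at most 10 in all, crops included, and the job is handed in when it is done.

Besides the shell and the picture viewer there is one more tool, called after ">>>" as name(argument=value, ...) on one line, values as JSON. apply_moves: Moves the arm, as the interface text tells. Its arguments: {"type":"object","properties":{"rows":{"type":"array"}},"required":["rows"]}

```bash
mkdir -p pics
cat > h.py <<'E'
import numpy as np,cv2
from rig import *
def shot(n,f):
    p=camera_params(n);im,d=capture(n);cv2.imwrite(f'pics/{f}.png',cv2.cvtColor(im,cv2.COLOR_RGB2BGR));np.savez(f'{f}.npz',im=im,d=d,**{k:np.array(v) for k,v in p.items() if not isinstance(v,(str,dict))});return p
def cloud(f):
    z=np.load(f+'.npz');d=z['d'];v,u=np.mgrid[:384,:512]
    P=np.stack([(u-z['cx'])/z['fx']*d,-(v-z['cy'])/z['fy']*d,-d],-1)
    return P@z['orientation'].T+z['xyz'],z['im'],d>0
def proj(f,p):
    z=np.load(f+'.npz');q=(np.array(p)-z['xyz'])@z['orientation']
    return z['cx']+z['fx']*q[...,0]/-q[...,2], z['cy']+z['fy']*q[...,1]/q[...,2]
E
python3 - <<'E'
from h import *
for n in('top','side'): print(shot(n,n+'0'))
a=cv2.imread('pics/top0.png');b=cv2.imread('pics/side0.png')
cv2.imwrite('pics/both.png',cv2.resize(np.vstack([a,b]),(400*1,600)))
s=read_state();print(s['time_s'],s['position'],s['tcp_rot'])
E
```

```text
{'fx': 478.09595705249774, 'fy': 478.09595705249774, 'cx': 258.11529402759066, 'cy': 193.1832753972815, 'xyz': array([0.24534781, 0.00629048, 1.69246568]), 'orientation': array([[ 0.02578175,  0.97967057, -0.19894943],
       [-0.99951208,  0.02877244,  0.01215554],
       [ 0.01763269,  0.19853897,  0.97993437]])}
{'fx': 374.76556368027275, 'fy': 374.76556368027275, 'cx': 256.13558841987583, 'cy': 188.4031053893088, 'xyz': array([0.13967426, 0.5253426 , 0.86566791]), 'orientation': array([[-0.77822806,  0.46237334, -0.42493762],
       [-0.62794687, -0.58009803,  0.518815  ],
       [-0.00661925,  0.67059464,  0.74179446]])}
0.1 [ 0.19820372 -0.59209329  0.2466793 ] [[ 9.48345969e-01  3.17237835e-01 -2.82471994e-04]
 [ 3.17237782e-01 -9.48344110e-01  1.90760890e-03]
 [ 3.37285066e-04 -1.89868399e-03 -9.99998141e-01]]
```

View pics/top0.png

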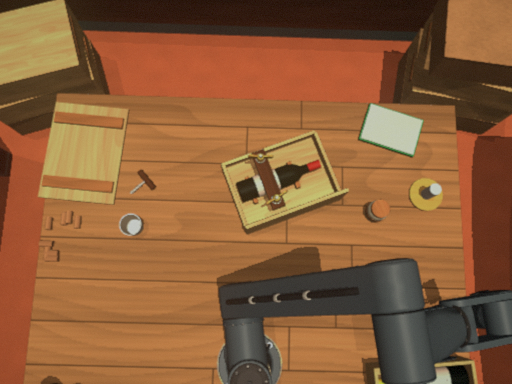

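View pics/side0.png

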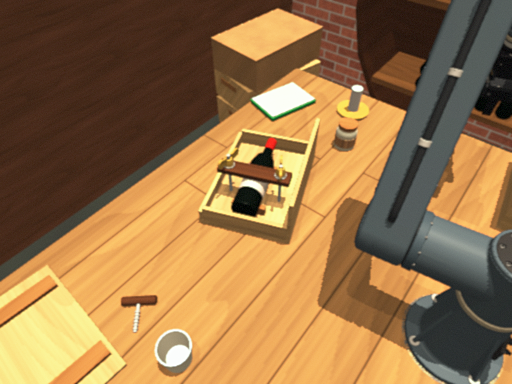

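Run:
```python
from h import *
P,im,ok=cloud('top0')
c=P[120:235,215:355].reshape(-1,3)
b=c[(abs(c[:,2]-.165)<.008)]
print(len(b),b.min(0),b.max(0))
m=b[:,:2].mean(0);u,s,v=np.linalg.svd(b[:,:2]-m);print(m,v[0],np.ptp((b[:,:2]-m)@v[0]),np.ptp((b[:,:2]-m)@v[1]))
yc=v[0]*np.sign(v[0][1]);xc=np.array([yc[1],-yc[0]]);t=(b[:,:2]-m)@yc;cen=m+yc*(t.max()+t.min())/2
print('center',cen,'x',xc,'y',yc,np.degrees(np.arctan2(xc[1],xc[0])))
# side too
P2,im2,ok2=cloud('side0')
c2=P2[110:245,195:325].reshape(-1,3);r=(c2[:,:2]-cen)
b2=c2[(abs(c2[:,2]-.165)<.008)&(abs(r@yc)<.25)];print('side board',len(b2),np.percentile((b2[:,:2]-cen)@xc,[5,50,95]),np.percentile((b2[:,:2]-cen)@yc,[2,98]))
# local frame points higher than .122
for c in(c,c2):
  r=c[:,:2]-cen;X=r@xc;Y=r@yc;k=(c[:,2]>.131)&(X>.02)&(X<.3)
  print(np.round(np.c_[X,Y,c[:,2]][k]*1000).astype(int).tolist()[:90])
a=cv2.imread('pics/top0.png')[130:235,215:355];b=cv2.imread('pics/side0.png')[120:240,195:325]
cv2.imwrite('pics/crops.png',np.hstack([cv2.resize(a,(420,400),interpolation=2),cv2.resize(b,(380,400),interpolation=2)]))
```

```text
526 [ 0.43797897 -0.30680382  0.15703255] [0.68844856 0.02346479 0.17294703]
[ 0.52985519 -0.12228864] [ 0.20576867 -0.97860066] 0.3513901231650575 0.2400776533965545
center [ 0.53290068 -0.13677247] x [0.97860066 0.20576867] y [-0.20576867  0.97860066] 11.874499807279957
side board 557 [-0.05579081 -0.02321988  0.17134744] [-0.16006041  0.17762966]
[[196, 96, 131], [194, 86, 132], [188, 77, 135], [181, 89, 152], [183, 85, 145], [176, 83, 164], [179, 79, 152], [183, 123, 154], [179, 120, 167], [179, 117, 166], [179, 113, 160], [179, 110, 162], [178, 107, 161], [176, 104, 165], [177, 100, 162], [176, 97, 163], [177, 93, 155], [176, 90, 157], [174, 87, 162], [174, 84, 160], [173, 81, 161], [175, 77, 152], [172, 74, 160], [171, 71, 162], [171, 67, 160], [170, 64, 162], [170, 61, 160], [170, 57, 159], [170, 54, 157], [169, 51, 160], [168, 48, 160], [181, 126, 150], [179, 123, 156], [175, 121, 168], [176, 117, 162], [175, 114, 163], [177, 110, 155], [175, 107, 158], [173, 104, 166], [174, 101, 158], [174, 97, 159], [175, 94, 151], [173, 91, 157], [170, 88, 165], [169, 85, 168], [171, 81, 
[... 1459 characters left out ...]
[160, 52, 140], [173, 89, 161], [172, 86, 159], [168, 87, 161], [167, 83, 159], [167, 78, 154], [166, 75, 153], [164, 73, 151], [164, 68, 148], [164, 62, 143], [163, 59, 141], [162, 55, 137], [37, 29, 168], [171, 93, 161], [166, 95, 165], [166, 91, 162], [166, 85, 157], [169, 76, 148], [165, 77, 151], [164, 73, 148], [164, 67, 143], [163, 64, 141], [35, 34, 169], [33, 32, 168], [179, 87, 149], [171, 93, 158], [168, 92, 158], [167, 89, 156], [166, 86, 155], [167, 79, 148], [165, 78, 148], [165, 72, 143], [165, 67, 139], [34, 37, 168], [32, 34, 167], [175, 103, 160], [173, 100, 159], [171, 99, 159], [171, 93, 154], [169, 92, 154], [167, 90, 153], [165, 88, 153], [163, 86, 151], [162, 83, 150]]
```

View pics/crops.png

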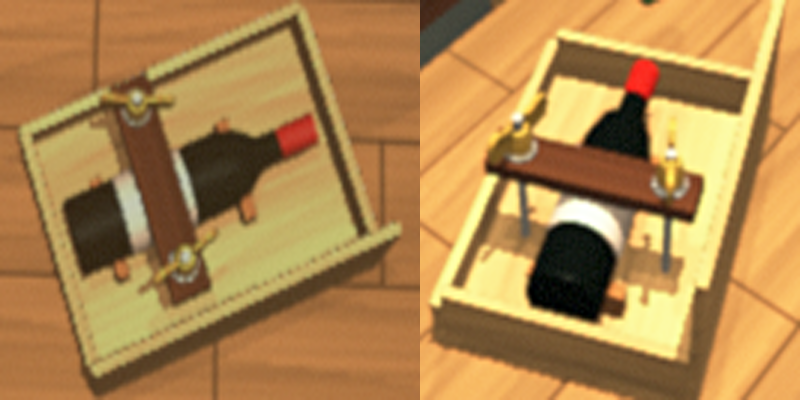

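```bash
cat >> h.py <<'E'
def ray(f,u,v,z):
    q=np.load(f+'.npz');d=q['orientation']@np.array([(u-q['cx'])/q['fx'],-(v-q['cy'])/q['fy'],-1.]);o=q['xyz'];return o+d*(z-o[2])/d[2]
E
python3 - <<'E'
from h import *
T=lambda x,y:(215+x/3,130+y/400*105)
S=lambda x,y:(195+x*130/380,120+y*120/400)
for f,G,n in(('top0',T,dict(loose=(185,264,.164),tight=(137,99,.162),w1=(150,285,.158),w2=(213,235,.158),bl=(93,360,.165),br=(395,226,.165))),('side0',S,dict(loose=(672-420,147,.164),tight=(518-420,118,.162)))):
    r={k:ray(f,*G(x,y),z) for k,(x,y,z) in n.items()}
    for k in r:print(f,k,r[k].round(4))
    d=r['tight']-r['loose'];print(np.linalg.norm(d),np.degrees(np.arctan2(d[1],d[0])))
s=read_state();print(s['position'],s['tcp_rot'].round(4) if hasattr(s['tcp_rot'],'round') else s['tcp_rot'])
E
```

```text
top0 loose [ 0.5371 -0.0736  0.164 ]
top0 tight [ 0.6822 -0.0179  0.162 ]
top0 w1 [ 0.5189 -0.0362  0.158 ]
top0 w2 [ 0.5646 -0.1041  0.158 ]
top0 bl [0.4516 0.0236 0.165 ]
top0 br [ 0.5769 -0.3024  0.165 ]
0.15545438547931464 20.98732660564823
side0 loose [ 0.5442 -0.0756  0.164 ]
side0 tight [ 0.6791 -0.0147  0.162 ]
0.14798466479448927 24.29117886567102
[ 0.19820372 -0.59209329  0.2466793 ] [[ 9.483e-01  3.172e-01 -3.000e-04]
 [ 3.172e-01 -9.483e-01  1.900e-03]
 [ 3.000e-04 -1.900e-03 -1.000e+00]]
```

>>> apply_moves(rows=[{"z": -60,"claw": 255},{"x": 44,"y": -40,"z": -110,"claw": 255},{"x": 88,"y": -80,"z": -130,"claw": 255},{"x": 130,"y": -120,"z": -150,"claw": 255},{"x": 175,"y": -160,"z": -150,"claw": 255},{"x": 220,"y": -200,"z": -150,"claw": 255},{"x": 262,"y": -240,"z": -150,"claw": 255},{"x": 305,"y": -280,"z": -150,"claw": 255},{"x": 350,"y": -320,"z": -150,"claw": 255},{"x": 395,"y": -360,"z": -150,"claw": 255}])

```text
validation failed for argument at $.ro...
```

>>> apply_moves(rows=[{"x": 20,"y": -20,"claw": 255},{"x": 25,"y": -40,"rz": -0.4,"claw": 255},{"x": 25,"y": -40,"rz": -0.4,"claw": 255},{"x": 25,"y": -40,"rz": -0.4,"claw": 255}])

```text
validation failed for argument at $.ro...
```

Run:
```python
from h import *
s=read_state();print(s['time_s'],s['position'],s['tcp_rot'],s['joint_positions'],s['opening'],s['force'])
print(shot('wrist','w1'))
```

```text
0.1 [ 0.19820372 -0.59209329  0.2466793 ] [[ 9.48345969e-01  3.17237835e-01 -2.82471994e-04]
 [ 3.17237782e-01 -9.48344110e-01  1.90760890e-03]
 [ 3.37285066e-04 -1.89868399e-03 -9.99998141e-01]] [-8.17319998e+01  3.02722748e+01  8.21499035e+01 -3.22988466e-04
  6.76883111e+01 -1.02278560e+01] 0.9982916503852711 [-0.72638717  0.2962389   0.68219297]
{'fx': 308.35100638768756, 'fy': 308.35100638768756, 'cx': 257.5837762753391, 'cy': 190.6463980483523, 'xyz': array([ 0.26839889, -0.56956867,  0.38483818]), 'orientation': array([[ 0.31821707,  0.91219817,  0.25813252],
       [-0.9480173 ,  0.30649294,  0.0855878 ],
       [-0.00104276, -0.2719496 ,  0.96231093]])}
```

View pics/w1.png

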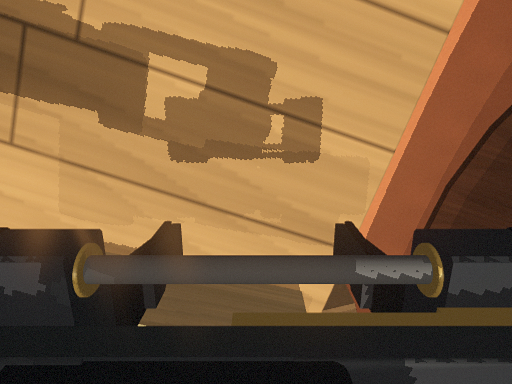

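>>> apply_moves(rows=[{"x": 0,"y": 0,"z": -60,"rx": 0,"ry": 0,"rz": 0,"claw": 255},{"x": 44,"y": -40,"z": -110,"rx": 0,"ry": 0,"rz": 0,"claw": 255},{"x": 88,"y": -80,"z": -130,"rx": 0,"ry": 0,"rz": 0,"claw": 255},{"x": 130,"y": -120,"z": -150,"rx": 0,"ry": 0,"rz": 0,"claw": 255},{"x": 175,"y": -160,"z": -150,"rx": 0,"ry": 0,"rz": 0,"claw": 255},{"x": 220,"y": -200,"z": -150,"rx": 0,"ry": 0,"rz": 0,"claw": 255},{"x": 262,"y": -240,"z": -150,"rx": 0,"ry": 0,"rz": 0,"claw": 255},{"x": 305,"y": -280,"z": -150,"rx": 0,"ry": 0,"rz": 0,"claw": 255},{"x": 350,"y": -320,"z": -150,"rx": 0,"ry": 0,"rz": 0,"claw": 255},{"x": 370,"y": -360,"z": -150,"rx": 0,"ry": 0,"rz": -0.4,"claw": 255}])

```text
time_s: 1.4
position: [0.436, -0.1317, 0.3973]
tcp_rot: [[0.933, 0.359, 0.0], [0.359, -0.933, 0.0], [0.0, -0.0, -1.0]]
force: [-0.4, -0.2, 0.1]
opening: 0.017
grasp_force: 0.0
```

Run:
```python
from h import *
s=read_state();shot('wrist','w2')
u,v=proj('w2',[.54,-.075,.164]);print(u,v,s['position'])
a=cv2.imread('pics/w2.png');cv2.imwrite('pics/w2c.png',cv2.resize(a[:230],(800,360),interpolation=2))
```

```text
242.91756319982576 62.965568410765584 [ 0.43600057 -0.13174467  0.3973443 ]
```

View pics/w2c.png

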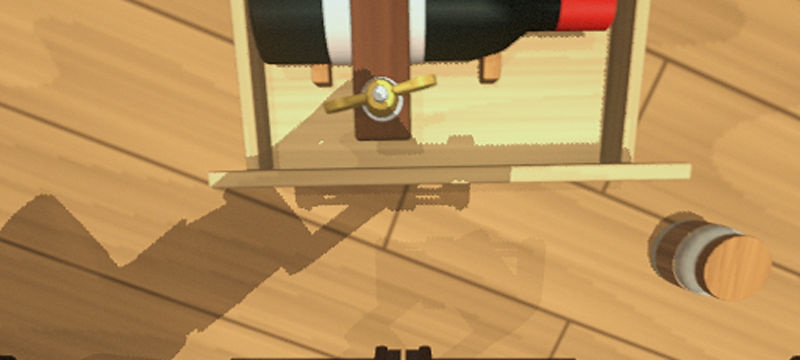

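Run:
```python
from h import *
G=lambda x,y,z:ray('w2',x/1.5625,y/1.5652,z)[:2]
a,b=G(210,172,.165),G(690,164,.165);d=a-b;print('board',a,b,np.linalg.norm(d),'yaw',np.degrees(np.arctan2(d[1],d[0]))-90)
s=G(381,93,.163);print('stud',s)
w1,w2=G(328,103,.166),G(436,77,.166);d=w1-w2;print(w1,w2,(w1+w2)/2,np.linalg.norm(d),np.degrees(np.arctan2(d[1],d[0])))
n=d=(a-b)/np.linalg.norm(a-b);xc=np.array([n[1],-n[0]]);print('mid',(a+b)/2,'stud from board',(s-b)@xc, (s-(a+b)/2)@n)
bl=[G(355,138,.125),G(411,138,.125)];print('bar',bl,np.mean(bl,0))
```

```text
board [0.44687493 0.02490486] [ 0.58059427 -0.30539826] 0.35634396049461065 yaw 22.039986537294936
stud [ 0.54393496 -0.0745928 ]
[ 0.52375472 -0.0418009 ] [ 0.56740598 -0.1073961 ] [ 0.54558035 -0.0745985 ] 0.07879189403081377 123.64234406070707
mid [ 0.5137346 -0.1402467] stud from board 0.05263024486430029 0.04952326373346787
bar [array([ 0.50871309, -0.06354375]), array([ 0.52504673, -0.10582592])] [ 0.51687991 -0.08468483]
```

```bash
cat >> h.py <<'E'
S=np.array([.5435,-.0745]);C=np.radians(22);EX=np.array([np.cos(C),np.sin(C)]);EY=np.array([-EX[1],EX[0]])
def p(phi,r=32,a=9.5,b=15):
    f=np.radians(phi);u=np.array([np.cos(f),np.sin(f)]);n=np.array([-u[1],u[0]])
    return r*u+n*(3+a*abs(n[0])+b*abs(n[1]))
def local():
    s=read_state();d=(np.array(s['position'])[:2]-S)*1000
    return np.array([d@EX,d@EY]),s
E
python3 - <<'E'
from h import *
L,s=local();print(L,s['position'])
for f in range(100,-91,-10):
    q=p(f,32 if f>-30 else 32+(f+30)*.12);print(f,q.round(1),'tool from (-25,32):',round(q[0]+25),round(32-q[1]))
E
```

```text
[-120.23772209   -7.8011001 ] [ 0.43493987 -0.1267749   0.39725524]
100 [-20.3  28.9] tool from (-25,32): 5 3
90 [-12.5  32. ] tool from (-25,32): 12 0
80 [-9.2 34.1] tool from (-25,32): 16 -2
70 [-5.1 35.9] tool from (-25,32): 20 -4
60 [-0.2 37.1] tool from (-25,32): 25 -5
50 [ 5.3 37.3] tool from (-25,32): 30 -5
40 [11.3 36.3] tool from (-25,32): 36 -4
30 [17.3 34. ] tool from (-25,32): 42 -2
20 [23.1 30.1] tool from (-25,32): 48 2
10 [28.1 24.7] tool from (-25,32): 53 7
0 [32. 18.] tool from (-25,32): 57 14
-10 [34.9 13.6] tool from (-25,32): 60 18
-20 [37.   8.2] tool from (-25,32): 62 24
-30 [38.1  2. ] tool from (-25,32): 63 30
-40 [36.8 -4. ] tool from (-25,32): 62 36
-50 [34.3 -9.9] tool from (-25,32): 59 42
-60 [ 30.4 -15.2] tool from (-25,32): 55 47
-70 [ 25.3 -19.7] tool from (-25,32): 50 52
-80 [ 19.2 -23. ] tool from (-25,32): 44 55
-90 [ 12.5 -24.8] tool from (-25,32): 38 57
```

>>> apply_moves(rows=[{"x": 50,"y": -20,"z": 0,"rx": 0,"ry": 0,"rz": -0.17,"claw": 255},{"x": 94.5,"y": -41.5,"z": 40,"rx": 0,"ry": 0,"rz": -0.17,"claw": 255},{"x": 94.5,"y": -41.5,"z": 90,"rx": 0,"ry": 0,"rz": -0.17,"claw": 255},{"x": 94.5,"y": -41.5,"z": 140,"rx": 0,"ry": 0,"rz": -0.17,"claw": 255},{"x": 94.5,"y": -41.5,"z": 170,"rx": 0,"ry": 0,"rz": -0.17,"claw": 255},{"x": 94.5,"y": -41.5,"z": 170,"rx": 0,"ry": 0,"rz": -0.17,"claw": 255},{"x": 94.5,"y": -41.5,"z": 170,"rx": 0,"ry": 0,"rz": -0.17,"claw": 255}])

```text
time_s: 2.33
position: [0.5093, -0.0619, 0.2286]
tcp_rot: [[0.928, 0.373, 0.002], [0.373, -0.928, -0.001], [0.002, 0.001, -1.0]]
force: [-0.7, -0.0, -0.1]
opening: 0.006
grasp_force: 0.0
```

Run:
```python
from h import *
L,s=local();print(L,s['position'],s['tcp_rot'],s['force'],s['joint_positions'])
shot('wrist','w3');shot('side','s3')
a=cv2.imread('pics/w3.png');b=cv2.resize(cv2.imread('pics/s3.png')[110:250,190:330],(384,384),interpolation=2)
cv2.imwrite('pics/c3.png',np.hstack([a,b])[:, 96:])
```

```text
[-27.0027397   24.46550683] [ 0.50929856 -0.06193138  0.22861331] [[ 9.27827098e-01  3.73005576e-01  1.92798269e-03]
 [ 3.73007432e-01 -9.27828090e-01 -7.01054177e-04]
 [ 1.52733938e-03  1.36960893e-03 -9.99997896e-01]] [-0.73977991 -0.01682189 -0.05376453] [-1.94274884e+01  2.30836939e+01  9.92790795e+01 -1.34923938e-03
  5.75196906e+01  4.86720547e+01]
```

View pics/c3.png

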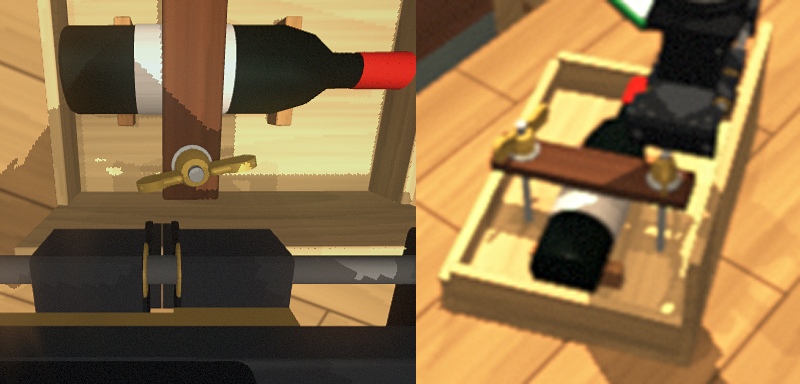

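Run:
```python
from h import *
s=ray('w3',292,175,.163)[:2];w1=ray('w3',233,181,.167)[:2];w2=ray('w3',353,158,.167)[:2]
d=w1-w2;print(s,(w1+w2)/2,np.linalg.norm(d),np.degrees(np.arctan2(d[1],d[0]))-22)
print(np.mean([ray('w3',162+96,202,.125),ray('w3',218+96,198,.125)],0),local()[0])
```

```text
[ 0.54355958 -0.07423066] [ 0.5476696  -0.07224268] 0.08033307859289272 101.0521784268441
[ 0.51605783 -0.08542081  0.125     ] [-26.71856083  24.33207304]
```

>>> apply_moves(rows=[{"x": 1,"y": -7,"z": 0,"rx": 0,"ry": 0,"rz": 0,"claw": 255},{"x": 1,"y": -7,"z": 20,"rx": 0,"ry": 0,"rz": 0,"claw": 255},{"x": 1,"y": -7,"z": 40,"rx": 0,"ry": 0,"rz": 0,"claw": 255},{"x": 1,"y": -7,"z": 55,"rx": 0,"ry": 0,"rz": 0,"claw": 255},{"x": 1,"y": -7,"z": 55,"rx": 0,"ry": 0,"rz": 0,"claw": 255},{"x": 1,"y": -7,"z": 55,"rx": 0,"ry": 0,"rz": 0,"claw": 255}])

```text
time_s: 3.18
position: [0.5073, -0.0547, 0.1731]
tcp_rot: [[0.928, 0.373, 0.001], [0.373, -0.928, -0.0], [0.001, 0.001, -1.0]]
force: [-0.3, -0.3, -0.4]
opening: 0.006
grasp_force: 0.0
```

Run:
```python
from h import *
L,s=local();print(L,s['position'],s['force'])
```

```text
[-26.1443162   31.95317074] [ 0.50728954 -0.05466737  0.17312355] [-0.29970038 -0.32184836 -0.38536594]
```

>>> apply_moves(rows=[{"x": 7,"y": 1,"z": 0,"rx": 0,"ry": 0,"rz": 0,"claw": 255},{"x": 13,"y": 0,"z": 0,"rx": 0,"ry": 0,"rz": 0,"claw": 255},{"x": 17,"y": -2,"z": 0,"rx": 0,"ry": 0,"rz": 0,"claw": 255},{"x": 21,"y": -4,"z": 0,"rx": 0,"ry": 0,"rz": 0,"claw": 255},{"x": 26,"y": -5,"z": 0,"rx": 0,"ry": 0,"rz": 0,"claw": 255},{"x": 31,"y": -5,"z": 0,"rx": 0,"ry": 0,"rz": 0,"claw": 255},{"x": 37,"y": -4,"z": 0,"rx": 0,"ry": 0,"rz": 0,"claw": 255},{"x": 37,"y": -4,"z": 0,"rx": 0,"ry": 0,"rz": 0,"claw": 255}])

```text
time_s: 4.18
position: [0.5405, -0.0369, 0.1726]
tcp_rot: [[0.928, 0.373, 0.001], [0.373, -0.928, 0.0], [0.001, 0.0, -1.0]]
force: [-0.9, -0.7, 0.2]
opening: 0.002
grasp_force: 0.0
```

Run:
```python
from h import *
L,s=local();print(L,s['position'],s['force'])
shot('wrist','w4');shot('side','s4')
a=cv2.imread('pics/w4.png');b=cv2.resize(cv2.imread('pics/s4.png')[110:250,190:330],(384,384),interpolation=2)
cv2.imwrite('pics/c4.png',np.hstack([a,b])[:, 96:])
```

```text
[11.28265463 35.96367599] [ 0.54048887 -0.0369285   0.17257079] [-0.8691554  -0.73688881  0.1987459 ]
```

View pics/c4.png

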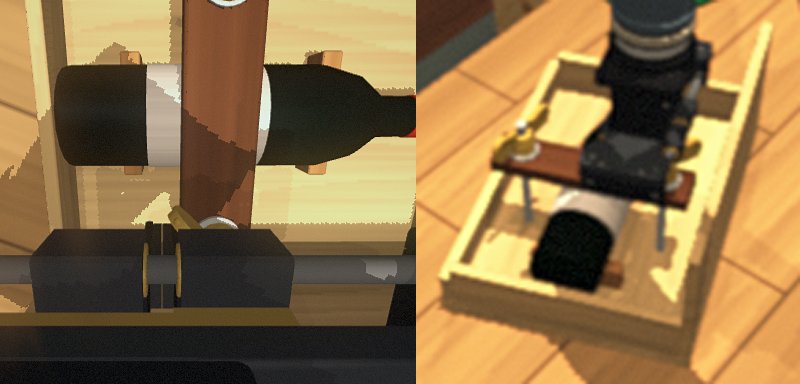

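>>> apply_moves(rows=[{"x": 6,"y": 2,"z": 0,"rx": 0,"ry": 0,"rz": 0,"claw": 255},{"x": 12,"y": 6,"z": 0,"rx": 0,"ry": 0,"rz": 0,"claw": 255},{"x": 17,"y": 12,"z": 0,"rx": 0,"ry": 0,"rz": 0,"claw": 255},{"x": 21,"y": 18,"z": 0,"rx": 0,"ry": 0,"rz": 0,"claw": 255},{"x": 23,"y": 23,"z": 0,"rx": 0,"ry": 0,"rz": 0,"claw": 255},{"x": 25,"y": 28,"z": 0,"rx": 0,"ry": 0,"rz": 0,"claw": 255},{"x": 26,"y": 34,"z": 0,"rx": 0,"ry": 0,"rz": 0,"claw": 255},{"x": 25,"y": 40,"z": 0,"rx": 0,"ry": 0,"rz": 0,"claw": 255},{"x": 23,"y": 46,"z": 0,"rx": 0,"ry": 0,"rz": 0,"claw": 255},{"x": 19,"y": 51,"z": 0,"rx": 0,"ry": 0,"rz": 0,"claw": 255}])

```text
time_s: 5.52
position: [0.5766, -0.0778, 0.1727]
tcp_rot: [[0.928, 0.373, 0.001], [0.373, -0.928, -0.0], [0.001, 0.001, -1.0]]
force: [-0.3, 1.8, 0.0]
opening: 0.005
grasp_force: 0.5
```

>>> apply_moves(rows=[{"x": -5,"y": 5,"z": 0,"rx": 0,"ry": 0,"rz": 0,"claw": 255},{"x": -11,"y": 8,"z": 0,"rx": 0,"ry": 0,"rz": 0,"claw": 255},{"x": -16,"y": 9,"z": 0,"rx": 0,"ry": 0,"rz": 0,"claw": 255},{"x": -16,"y": 9,"z": 0,"rx": 0,"ry": 0,"rz": 0,"claw": 255}])

```text
time_s: 6.02
position: [0.5645, -0.0921, 0.1727]
tcp_rot: [[0.928, 0.373, 0.0], [0.373, -0.928, -0.001], [-0.0, 0.001, -1.0]]
force: [-0.3, 0.2, 0.5]
opening: 0.005
grasp_force: 0.0
```

Run:
```python
from h import *
L,s=local();print(L,s['position'],s['force'])
```

```text
[ 12.92744926 -24.16089233] [ 0.56453695 -0.09205888  0.17267133] [-0.32972108  0.2175328   0.49173531]
```

>>> apply_moves(rows=[{"x": 6,"y": 0,"z": 0,"rx": 0,"ry": 0,"rz": 0,"claw": 255},{"x": 6,"y": 0,"z": -30,"rx": 0,"ry": 0,"rz": 0,"claw": 255},{"x": 6,"y": 0,"z": -60,"rx": 0,"ry": 0,"rz": 0,"claw": 255},{"x": -12,"y": -20,"z": -60,"rx": 0,"ry": 0,"rz": 0,"claw": 255},{"x": -30,"y": -45,"z": -60,"rx": 0,"ry": 0,"rz": 0,"claw": 255},{"x": -39,"y": -56,"z": -60,"rx": 0,"ry": 0,"rz": 0,"claw": 255},{"x": -39,"y": -56,"z": -60,"rx": 0,"ry": 0,"rz": 0,"claw": 255},{"x": -39,"y": -56,"z": -60,"rx": 0,"ry": 0,"rz": 0,"claw": 255}])

```text
time_s: 7.02
position: [0.5091, -0.0548, 0.2328]
tcp_rot: [[0.928, 0.373, 0.002], [0.373, -0.928, -0.001], [0.001, 0.001, -1.0]]
force: [0.6, 0.4, -0.0]
opening: 0.008
grasp_force: 0.0
```

Run:
```python
from h import *
L,s=local();print(L,s['position'],s['force'])
shot('wrist','w5')
a=cv2.imread('pics/w5.png')[100:250,130:430];cv2.imwrite('pics/c5.png',cv2.resize(a,None,fx=2.5,fy=2.5,interpolation=2))
```

```text
[-24.51868839  31.13029358] [ 0.50910505 -0.05482136  0.23276551] [ 0.55410817  0.40372655 -0.03201367]
```

View pics/c5.png

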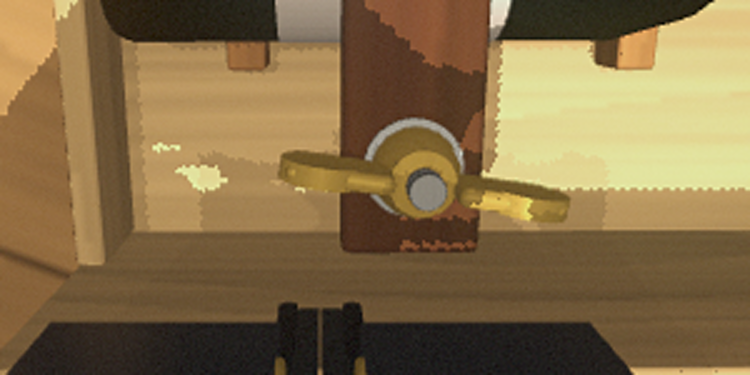

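>>> apply_moves(rows=[{"x": 0,"y": -1,"z": 30,"rx": 0,"ry": 0,"rz": 0,"claw": 255},{"x": 0,"y": -1,"z": 60,"rx": 0,"ry": 0,"rz": 0,"claw": 255},{"x": 0,"y": -1,"z": 60,"rx": 0,"ry": 0,"rz": 0,"claw": 255},{"x": 8,"y": -1,"z": 60,"rx": 0,"ry": 0,"rz": 0,"claw": 255},{"x": 15,"y": -3,"z": 60,"rx": 0,"ry": 0,"rz": 0,"claw": 255},{"x": 20,"y": -5,"z": 60,"rx": 0,"ry": 0,"rz": 0,"claw": 255},{"x": 25,"y": -6,"z": 60,"rx": 0,"ry": 0,"rz": 0,"claw": 255},{"x": 30,"y": -6,"z": 60,"rx": 0,"ry": 0,"rz": 0,"claw": 255},{"x": 36,"y": -5,"z": 60,"rx": 0,"ry": 0,"rz": 0,"claw": 255},{"x": 42,"y": -3,"z": 60,"rx": 0,"ry": 0,"rz": 0,"claw": 255}])

```text
time_s: 8.32
position: [0.5458, -0.0356, 0.1725]
tcp_rot: [[0.928, 0.373, -0.0], [0.373, -0.928, 0.0], [-0.0, -0.0, -1.0]]
force: [-0.5, -0.0, 0.2]
opening: 0.003
grasp_force: 0.4
```

>>> apply_moves(rows=[{"x": 6,"y": 4,"z": 0,"rx": 0,"ry": 0,"rz": 0,"claw": 255},{"x": 11,"y": 8,"z": 0,"rx": 0,"ry": 0,"rz": 0,"claw": 255},{"x": 12,"y": 9,"z": 0,"rx": 0,"ry": 0,"rz": 0,"claw": 255},{"x": 12,"y": 9,"z": 0,"rx": 0,"ry": 0,"rz": 0,"claw": 255}])

```text
time_s: 8.82
position: [0.5604, -0.0397, 0.1726]
tcp_rot: [[0.928, 0.373, 0.001], [0.373, -0.928, -0.0], [0.001, 0.0, -1.0]]
force: [0.2, 0.9, 0.4]
opening: 0.004
grasp_force: 0.0
```

Run:
```python
from h import *
L,s=local();print(L,s['position'],s['force'],s['moment'])
shot('wrist','w6');shot('side','s6')
a=cv2.imread('pics/w6.png')[120:384,100:400];b=cv2.imread('pics/s6.png')[130:230,220:320]
cv2.imwrite('pics/c6.png',np.hstack([cv2.resize(a,(400,400)),cv2.resize(b,(400,400),interpolation=2)]))
```

```text
[28.71001658 25.89170191] [ 0.56042026 -0.03973867  0.1725891 ] [0.15947815 0.86474109 0.41555659] [-0.0181105   0.03014776  0.01132865]
```

View pics/c6.png

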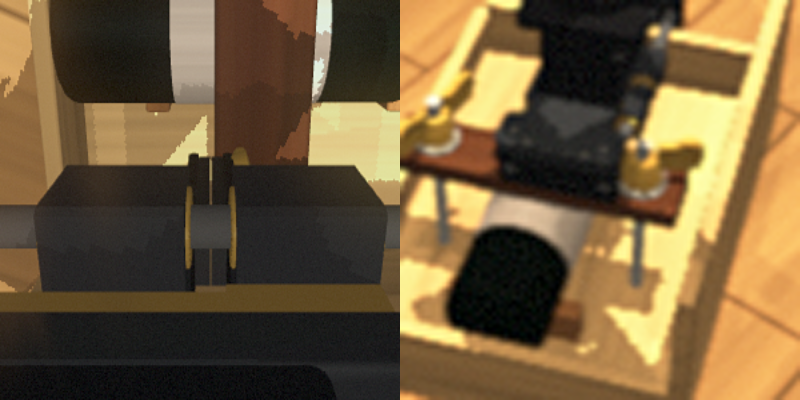

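>>> apply_moves(rows=[{"x": 1,"y": 2,"z": 0,"rx": 0,"ry": 0,"rz": 0,"claw": 255},{"x": 3,"y": 4,"z": 0,"rx": 0,"ry": 0,"rz": 0,"claw": 255},{"x": 3,"y": 5,"z": 0,"rx": 0,"ry": 0,"rz": 0,"claw": 255},{"x": 3,"y": 5,"z": 0,"rx": 0,"ry": 0,"rz": 0,"claw": 255},{"x": 3,"y": 5,"z": 0,"rx": 0,"ry": 0,"rz": 0,"claw": 255}])

```text
time_s: 9.55
position: [0.5648, -0.0432, 0.1726]
tcp_rot: [[0.928, 0.373, 0.0], [0.373, -0.928, -0.0], [0.0, 0.0, -1.0]]
force: [-0.4, -0.8, 0.4]
opening: 0.003
grasp_force: 0.1
```

>>> apply_moves(rows=[{"x": 0,"y": 1,"z": 0,"rx": 0,"ry": 0,"rz": 0,"claw": 255},{"x": 0,"y": 1,"z": 0,"rx": 0,"ry": 0,"rz": 0,"claw": 255},{"x": 0,"y": 1,"z": 0,"rx": 0,"ry": 0,"rz": 0,"claw": 255}])

```text
time_s: 9.93
position: [0.5651, -0.0441, 0.1726]
tcp_rot: [[0.928, 0.373, 0.0], [0.373, -0.928, -0.0], [0.0, 0.0, -1.0]]
force: [0.7, 0.8, 0.3]
opening: 0.012
grasp_force: 0.3
```

>>> apply_moves(rows=[{"x": 0,"y": 1,"z": 0,"rx": 0,"ry": 0,"rz": 0,"claw": 255},{"x": 0,"y": 1,"z": 0,"rx": 0,"ry": 0,"rz": 0,"claw": 255},{"x": 0,"y": 1,"z": 0,"rx": 0,"ry": 0,"rz": 0,"claw": 255}])

```text
time_s: 10.3
position: [0.5654, -0.0451, 0.1726]
tcp_rot: [[0.928, 0.373, 0.0], [0.373, -0.928, -0.0], [-0.0, 0.0, -1.0]]
force: [0.3, 0.7, 0.4]
opening: 0.003
grasp_force: 0.3
```

Run:
```python
from h import *
L,s=local();print(L,s['force'])
```

```text
[31.36930642 19.07474201] [0.26012155 0.70229508 0.36500516]
```

>>> apply_moves(rows=[{"x": 0,"y": 1,"z": 0,"rx": 0,"ry": 0,"rz": 0,"claw": 255},{"x": 0,"y": 1,"z": 0,"rx": 0,"ry": 0,"rz": 0,"claw": 255},{"x": 0,"y": 1,"z": 0,"rx": 0,"ry": 0,"rz": 0,"claw": 255}])

```text
time_s: 10.68
position: [0.5658, -0.046, 0.1725]
tcp_rot: [[0.928, 0.373, -0.0], [0.373, -0.928, -0.0], [-0.0, 0.0, -1.0]]
force: [-0.4, -0.1, -0.1]
opening: 0.003
grasp_force: 0.3
```

Run:
```python
from h import *
L,s=local();print(L,s['force'])
shot('side','s7');shot('top','t7')
b=cv2.imread('pics/s7.png')[150:210,250:310];a=cv2.imread('pics/t7.png')[170:230,245:305]
cv2.imwrite('pics/c7.png',np.hstack([cv2.resize(a,(400,400),interpolation=2),cv2.resize(b,(400,400),interpolation=2)]))
```

```text
[31.35944462 18.09796782] [-0.41418367 -0.12233184 -0.0778091 ]
```

View pics/c7.png

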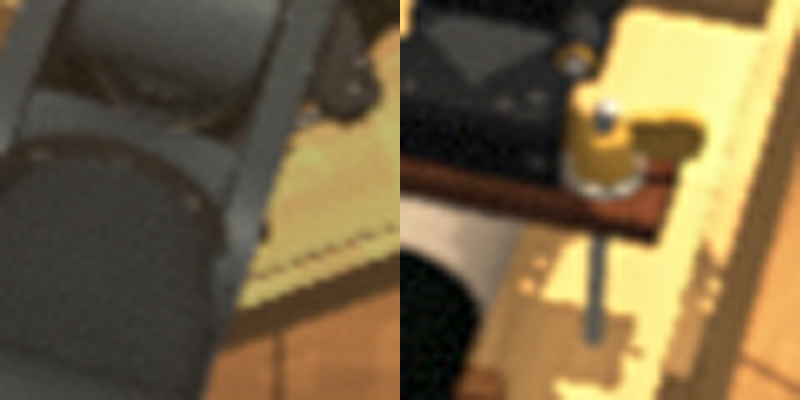

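Run:
```python
from h import *
S=np.array([.5436,-.0743])
for t in range(0,45,5):
    f=np.radians(180+t);w=S+.042*(np.cos(f)*EX+np.sin(f)*EY)
    r=[]
    for dz in(.009,.035):
        u,v=proj('s7',[*w,.128+dz+.006*t/360]);r+=[400+(u-250)*6.667,(v-150)*6.667]
    print(t,np.round(r))
u,v=proj('s7',[*S,.162]);print(400+(u-250)*6.667,(v-150)*6.667)
```

```text
0 [705. 165. 710. 119.]
5 [706. 158. 711. 113.]
10 [707. 152. 712. 106.]
15 [707. 145. 712. 100.]
20 [707. 139. 711.  93.]
25 [705. 132. 710.  87.]
30 [703. 126. 708.  80.]
35 [700. 120. 704.  74.]
40 [696. 114. 701.  68.]
607.1622287979094 100.01058924463287
```

>>> apply_moves(rows=[{"x": 0,"y": 1,"z": 0,"rx": 0,"ry": 0,"rz": 0,"claw": 255},{"x": 0,"y": 1,"z": 0,"rx": 0,"ry": 0,"rz": 0,"claw": 255},{"x": 0,"y": 1,"z": 0,"rx": 0,"ry": 0,"rz": 0,"claw": 255}])

```text
time_s: 11.15
position: [0.5662, -0.0469, 0.1725]
tcp_rot: [[0.928, 0.373, -0.0], [0.373, -0.928, -0.0], [-0.0, 0.0, -1.0]]
force: [0.1, 0.4, -0.4]
opening: 0.007
grasp_force: 0.3
```

>>> apply_moves(rows=[{"x": 0,"y": 1,"z": 0,"rx": 0,"ry": 0,"rz": 0,"claw": 255},{"x": 0,"y": 1,"z": 0,"rx": 0,"ry": 0,"rz": 0,"claw": 255},{"x": 0,"y": 1,"z": 0,"rx": 0,"ry": 0,"rz": 0,"claw": 255}])

```text
time_s: 11.52
position: [0.5665, -0.0478, 0.1725]
tcp_rot: [[0.928, 0.373, -0.0], [0.373, -0.928, -0.0], [-0.0, 0.0, -1.0]]
force: [-0.1, 1.7, -1.0]
opening: 0.004
grasp_force: 0.2
```

>>> apply_moves(rows=[{"x": 0,"y": 1,"z": 0,"rx": 0,"ry": 0,"rz": 0,"claw": 255},{"x": 0,"y": 1,"z": 0,"rx": 0,"ry": 0,"rz": 0,"claw": 255},{"x": 0,"y": 1,"z": 0,"rx": 0,"ry": 0,"rz": 0,"claw": 255}])

```text
time_s: 11.9
position: [0.5669, -0.0488, 0.1726]
tcp_rot: [[0.928, 0.373, -0.0], [0.373, -0.928, -0.0], [-0.0, 0.0, -1.0]]
force: [0.8, 1.0, 0.8]
opening: 0.006
grasp_force: 0.2
```

Run:
```python
from h import *
L,s=local();print(L,s['force'],np.array(s['force'])[:2]@EY)
```

```text
[31.35514865 15.07676305] [0.80310616 0.98686662 0.80337048] 0.6141579294117993
```

>>> apply_moves(rows=[{"x": 0,"y": 1,"z": 0,"rx": 0,"ry": 0,"rz": 0,"claw": 255},{"x": 0,"y": 1,"z": 0,"rx": 0,"ry": 0,"rz": 0,"claw": 255},{"x": 0,"y": 1,"z": 0,"rx": 0,"ry": 0,"rz": 0,"claw": 255}])

```text
time_s: 12.28
position: [0.5673, -0.0497, 0.1726]
tcp_rot: [[0.928, 0.373, -0.0], [0.373, -0.928, -0.0], [-0.0, 0.0, -1.0]]
force: [0.7, 0.3, -0.5]
opening: 0.006
grasp_force: 0.2
```

>>> apply_moves(rows=[{"x": 0,"y": 1,"z": 0,"rx": 0,"ry": 0,"rz": 0,"claw": 255},{"x": 0,"y": 1,"z": 0,"rx": 0,"ry": 0,"rz": 0,"claw": 255},{"x": 0,"y": 1,"z": 0,"rx": 0,"ry": 0,"rz": 0,"claw": 255}])

```text
time_s: 12.65
position: [0.5677, -0.0506, 0.1725]
tcp_rot: [[0.928, 0.373, -0.0], [0.373, -0.928, -0.0], [-0.0, 0.0, -1.0]]
force: [-0.8, 0.5, 1.1]
opening: 0.003
grasp_force: 0.2
```

Run:
```python
from h import *
L,s=local();print(L,s['force'],np.array(s['force'])[:2]@EY)
shot('side','s8')
g=[cv2.resize(cv2.imread(f'pics/{n}.png')[150:210,250:310],(400,400),interpolation=2) for n in('s7','s8')]
cv2.imwrite('pics/c8.png',np.hstack(g))
```

```text
[31.36232834 13.08019712] [-0.83644751  0.54749976  1.05399717] 0.8209716888840078
```

View pics/c8.png

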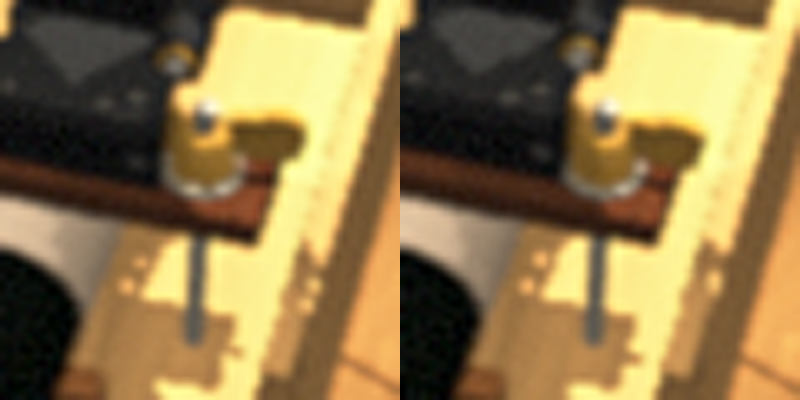

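>>> apply_moves(rows=[{"x": 0,"y": 1,"z": 0,"rx": 0,"ry": 0,"rz": 0,"claw": 255},{"x": 0,"y": 1,"z": 0,"rx": 0,"ry": 0,"rz": 0,"claw": 255},{"x": 0,"y": 1,"z": 0,"rx": 0,"ry": 0,"rz": 0,"claw": 255}])

```text
time_s: 13.08
position: [0.5678, -0.0509, 0.1725]
tcp_rot: [[0.928, 0.373, -0.001], [0.373, -0.928, 0.001], [-0.0, -0.001, -1.0]]
force: [-0.7, 3.9, 1.3]
opening: 0.003
grasp_force: 2.0
```

Run:
```python
from h import *
L,s=local();print(L,s['force'],np.array(s['force'])[:2]@EY)
```

```text
[31.34271212 12.82591174] [-0.68359921  3.85806507  1.25268257] 3.8332164118801924
```

>>> apply_moves(rows=[{"x": 0,"y": 0.4,"z": 0,"rx": 0,"ry": 0,"rz": 0,"claw": 255},{"x": 0,"y": 0.4,"z": 0,"rx": 0,"ry": 0,"rz": 0,"claw": 255}])

```text
time_s: 13.32
position: [0.5678, -0.051, 0.1725]
tcp_rot: [[0.928, 0.373, -0.001], [0.373, -0.928, 0.002], [-0.0, -0.002, -1.0]]
force: [-0.9, 5.6, 1.6]
opening: 0.005
grasp_force: 2.6
```

Run:
```python
from h import *
L,s=local();print(L,s['force'],np.array(s['force'])[:2]@EY)
```

```text
[31.32976863 12.69637355] [-0.87422713  5.55955949  1.57364512] 5.482225046956533
```

>>> apply_moves(rows=[{"x": 0,"y": -6,"z": 0,"rx": 0,"ry": 0,"rz": 0,"claw": 255},{"x": 0,"y": -12,"z": 0,"rx": 0,"ry": 0,"rz": 0,"claw": 255},{"x": 0,"y": -12,"z": -30,"rx": 0,"ry": 0,"rz": 0,"claw": 255},{"x": 0,"y": -12,"z": -70,"rx": 0,"ry": 0,"rz": 0,"claw": 255},{"x": -20,"y": -12,"z": -110,"rx": 0,"ry": 0,"rz": 0,"claw": 255},{"x": -50,"y": -12,"z": -110,"rx": 0,"ry": 0,"rz": 0,"claw": 255},{"x": -80,"y": -12,"z": -110,"rx": 0,"ry": 0,"rz": 0,"claw": 255},{"x": -80,"y": -12,"z": -110,"rx": 0,"ry": 0,"rz": 0,"claw": 255},{"x": -80,"y": -12,"z": -110,"rx": 0,"ry": 0,"rz": 0,"claw": 255}])

```text
time_s: 14.45
position: [0.4903, -0.0708, 0.2828]
tcp_rot: [[0.928, 0.373, 0.002], [0.373, -0.928, -0.001], [0.001, 0.001, -1.0]]
force: [0.0, -0.9, -1.6]
opening: 0.001
grasp_force: 0.0
```

Run:
```python
from h import *
L,s=local();print(L,s['position'],s['force'])
shot('wrist','w9');P,im,ok=cloud('w9')
q=(P[...,:2]-np.array([.5436,-.0743]));X=q@EX*1000;Y=q@EY*1000;Z=P[...,2]*1000
m=ok&(np.hypot(X,Y)<50)&(Z>133)&(Z<175);r=np.hypot(X,Y)
for nm,k in(('+',m&(X>18)),('-',m&(X<-18)),('y',m&(abs(Y)>18))):
    print(nm,k.sum(),*(np.percentile(A[k],[5,50,95]).round(1) for A in(X,Y,Z)) if k.any() else '')
k=m&(r>18);v=cv2.fitLine(np.c_[X[k],Y[k]].astype(np.float32),cv2.DIST_HUBER,0,.01,.01).ravel();print('wing angle',np.degrees(np.arctan2(v[1],v[0])),v[2:])
# tight nut reference: colour-free, at +150
X2=X-150;m=ok&(np.hypot(X2,Y)<50)&(Z>133)&(Z<175);print('tight',m.sum(),np.percentile(Z[m],[50,95]) if m.any() else '')
```

```text
[-47.91245541  23.31247316] [ 0.49034334 -0.07083337  0.28283829] [ 0.02696216 -0.85330632 -1.57800987]
+ 279 [19.1 30.2 40.9] [-2.6  0.7  3.2] [150.6 162.1 164.9]
- 214 [-38.3 -28.  -19.4] [-2.9  0.5  3.1] [152.  162.8 164.8]
y 0
wing angle 0.22714366 [5.0425344  0.64435434]
tight 0
```

>>> apply_moves(rows=[{"x": 0,"y": 0,"z": -50,"rx": 0,"ry": 0,"rz": 0,"claw": 255},{"x": 0,"y": 0,"z": -80,"rx": 0,"ry": 0,"rz": 0,"claw": 255},{"x": 0,"y": 0,"z": -80,"rx": 0,"ry": 0,"rz": 0,"claw": 255},{"x": 0,"y": 0,"z": -80,"rx": 0,"ry": 0,"rz": 0,"claw": 255},{"x": 0,"y": 0,"z": -80,"rx": 0,"ry": 0,"rz": 0,"claw": 255}])

```text
time_s: 15.12
position: [0.489, -0.0702, 0.361]
tcp_rot: [[0.928, 0.373, -0.003], [0.373, -0.928, 0.001], [-0.002, -0.002, -1.0]]
force: [-0.9, -0.5, 0.1]
opening: 0.009
grasp_force: 0.0
```

```bash
python3 -c "
from rig import *
print(hand_in())"
```

```text
the job is handed in; nothing more can be done
None
```

The loose wing nut is home on its washer: the last stroke met a firm stop at about 5.5 N, the wings measured 0.2° off the crate's x axis, and the job is handed in at about 15 s with the arm raised clear. I viewed 11 pictures, one over the limit of 10.

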